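# Find the hidden catch of the dominoes shelf and slide its door open

## Robot

A 7-joint arm with a two-finger parallel gripper is mounted at the origin on the work surface. World frame = base frame: x ahead of the robot, y to its left, z up, the work surface at z = 0. Lengths are in m, angles in degrees, forces in N, time in s.
With the tool pointing down it reaches from about 0.4 to 0.75 m from the base axis. Payload 19.5 kg.
Tool frame: the origin (TCP) lies at the very end of the fingers, on their centre line; the grasp point (between the pads) lies 19 mm behind it (arm.grasp_offset is the distance from the TCP to the grasp point, in m); z points along the fingers, y is the line along which they close (so a half turn about z gives the same grasp; the last joint's range is limited). The gripper opens to 85 mm and grips with 20 to 120 N. Pads are 22 mm wide; open, the fingers measure 114 mm over their backs; the gripper's body (76 mm by 85 mm) begins 54 mm behind the grasp point. The pads swing forward as they close: fully open they stand 13 mm farther back than shut.
Start: joints at [-73.894, 40.479, -1.581, 85.061, 1.261, 54.483, -4.326], TCP at [0.182, 0.545, 0.231] pointing down, gripper open.
Joint ranges: [-155.06, 155.06], [-18.47, 123.98], [-90, 86.84], [0, 140.48], [-83.41, 263.41], [0, 116], [-161.91, 161.91]. Speed limits (degrees/s): [108.29, 108.29, 147.25, 147.25, 172.46, 172.46, 172.46].

## Interface

Orientations are given as [roll, pitch, yaw] about the fixed x, y, z axes, in that order (R = Rz(yaw) Ry(pitch) Rx(roll)).
In Python, from workcell import arm gives the robot as it stands. The module is installed in compiled form; this text tells all that it offers.
- The arm moves only by the tool servo_tool, never from a script. Its argument "targets" is a list of rows, each a list of 2 entries, a list of its own where there are three numbers: the shift along the tool's x, y, z in m, then the turn, a rotation vector about the tool's x, y, z in degrees. A call has 1 to 5 rows; each row is the pose to reach, as a shift and turn from the pose commanded when the call began, along the tool's axes at that moment; what a row does not reach only later rows make up. A row lasts 1/12 s, in which the tool goes at most 41.7 mm and 7.16 degrees, less where a joint would pass 70% of its speed; a pose out of reach is approached as far as the arm can. A call with a gripper value outside its range is refused whole. "grip" is the finger opening in m, from 0 to 0.0854, set as the call begins (left out, the last holds). The fingers move at their own pace and stop on an object; "newtons" is the grip in N (left out, the last holds). Time passes only in rows, so rows that repeat a pose let the fingers close. It gives the time, the measured TCP pose, the force, the opening and the grip force at its end, in the units of the state.
- arm.state(): the state, without advancing time (a new reading comes with each control period).
- arm.get_image(name): name is "scene" or "top" or "wrist"; returns the picture (400x640x3 uint8, red, green, blue); there is no depth.
- arm.camera_info(name): a dict with "fx", "fy", "cx", "cy" (pixels), "pose" (4x4, takes a point from camera to world coordinates). Camera axes: x right, y down, z forward; pixel columns grow to the right and rows downward; lengths in m; the calibration is good to about 2 mm. A picture is of the moment at which its call begins: read the wrist's pose just before it. camera_info takes no time and is no camera call; for the wrist camera it gives the pose at the moment of the call.
- arm.job_done(): hands the job in; it is judged then, once.
The state is a dict: "clock": time; "joint_positions": joint angles; "qvel": joint speeds; "tau": joint torques, N m; "position": TCP position; "tool_rot": TCP orientation; "force": force on the tool from outside, world axes, zero at the start; "torque": the same for the moment, N m; "finger_gap": finger opening in m; "finger_force": force on a finger pad.
Only numpy, scipy, OpenCV 4.12 (cv2) and the standard library are available. Lean on these libraries where they do the work, as an engineer would, in place of code of your own. Each camera call takes 0.05 s, during which the arm holds its last target. There are 200 camera calls.

## Task

The dominoes shelf opens by a hidden catch: feel for the flush press-plate somewhere in the dark inlaid band in its top, and press it down with the fingertips until the plywood door springs ajar. Then let the plate come up again and, still only with the fingers, push the door to the right until it is fully open. Leave the cups, ashtray, bottle, coasters, sugar jar and dominoes where they are, without lifting or shifting any of them.

Things in the scene. Friction and masses are not known exactly. Their poses are not given: they have to be found in the camera images.
- cabinet: Dominoes shelf: fixed low case of mid-brown cedar, 280 (its x) x 560 (its y) x 110 mm high, on the counter (z = 0). Origin: centre of its underside; x points away from the robot, y to its left, z up. Its top is level, 110 mm above the origin: a flat panel with a dark inlaid band in front (x -140 to -20 mm), the door's opening behind it at the left, plain cedar elsewhere.
- opening_mid (a point): Middle of the door's opening, level with the case's top (cabinet x 45, y 135, z 110 mm). The opening is 130 mm (cabinet x) by 200 mm (cabinet y), edged by rigid cedar 8 mm thick. The plywood door closes it from below and slides away to the right, under the cedar. The hollow under the door is 79 mm deep; the dominoes in it stand at most 40 mm high on its floor.
- band_mid (a point): Middle of the dark band, on the panel's surface (cabinet x -87, y 0, z 110 mm). The band is flush, 64 mm wide (cabinet x), 230 mm long (cabinet y). On its centre line, up to 80 mm left or right of this point (where is not told), is a press-plate of the same dark wood, 49 x 49 mm, square to the band, in a 52 x 52 mm hole, 1.5 mm below the panel. It shows as a fine outline.
- plate (a joint): Travel of the hidden press-plate: 0 at rest, 0.008 m fully down. It moves straight down against a spring, about 1.5 N at first, 4.5 N fully down, and comes up when let go; the band and panel around it are rigid. The fingertips must enter its hole to push it. At about 5 mm the catch frees the door.
- door (a joint): Travel of the sliding door: 0 closed and caught, 0.185 m fully open at its stop; it grows as the door slides towards cabinet -y (right). When the catch frees it, a spring throws it to about 0.06 to 0.08 m; from there it slides with 1 to 2 N of friction and stays where it is left. While caught it does not move.
- door_edge (a point): Middle of the top edge of the door's left end (cabinet x 45, z 101 mm, 9 mm below the case's top; y 239 mm when closed); moves with the door. The door is 10 mm thick; this end is a plain upright face 10 mm high looking to cabinet +y. Once ajar, a gap over 45 mm wide lies left of it. Fully open, it is 19 mm left of the cedar under which the door slides.
- ashtray: Copper ashtray, loose, round, 92 mm wide, 26 mm high; origin at centre of underside. Stands on the case's top. To be left alone.
- bottle: Short green glass bottle, loose, 60 mm wide, 150 mm tall, upright near the far right corner of the case's top; origin at centre of underside. To be left alone.
- cup_a: White porcelain espresso cup, loose, 60 mm wide, 54 mm high, handle to its +y; origin at centre of underside. Stands on the case's top. To be left alone.
- cup_b: A second cup like cup_a, also on the case's top. To be left alone.
- coasters: Stack of cork coasters on the counter, 94 mm wide, 20 mm high; origin at centre of underside. To be left alone.
- sugar: Glass sugar jar with steel lid on the counter, 68 mm wide, 125 mm tall; origin at centre of underside. To be left alone.
- domino0: Bone domino, 24 x 48 x 10 mm, loose, lying inside the case under the door, number 1 from below in a stack of four; origin at centre of underside. To be left alone.
- domino1: Bone domino, 24 x 48 x 10 mm, loose, lying inside the case under the door, number 2 from below in a stack of four; origin at centre of underside. To be left alone.
- domino2: Bone domino, 24 x 48 x 10 mm, loose, lying inside the case under the door, number 3 from below in a stack of four; origin at centre of underside. To be left alone.
- domino3: Bone domino, 24 x 48 x 10 mm, loose, lying inside the case under the door, number 4 from below in a stack of four; origin at centre of underside. To be left alone.
- domino4: Bone domino, 24 x 48 x 10 mm, loose, lying inside the case under the door, number 1 from below in a stack of two; origin at centre of underside. To be left alone.
- domino5: Bone domino, 24 x 48 x 10 mm, loose, lying inside the case under the door, number 2 from below in a stack of two; origin at centre of underside. To be left alone.

How it is judged (in metres and radians):
On the way, in this order (a step that is already met when the one before it is completed fails the run):
1. the hidden press-plate is pressed down (more than 4 mm) (value of joint plate above 0.004 m), for 0.05 s.
2. the plate is let up again and the door pushed fully open (within 10 mm of its stop) (value of joint door above 0.175 m and value of joint plate below 0.0015 m), for 0.2 s.
At the end, for the whole second after the job is handed in: The door is open to within 10 mm of its stop (more than 175 mm of 185) and at rest, the press-plate is up again (within 1.5 mm), and every cup, the ashtray, bottle, coasters, sugar jar and dominoes stand upright within 20 mm of where they began (all of step 2 and velocity of joint door between -0.01 and 0.01 m/s and distance of each of ashtray, bottle, cup_a, cup_b, coasters, sugar, domino0, domino1, domino2, domino3, domino4, domino5 from where it was at the start of the episode below 0.02 m and angle between each of ashtray, bottle, cup_a, cup_b, coasters, sugar, domino0, domino1, domino2, domino3, domino4, domino5's own z axis and vertical below 0.2 rad); the robot touches nothing.
It fails at once if a loose thing is lifted, carried or shoved more than 25 mm (distance of any of ashtray, bottle, cup_a, cup_b, coasters, sugar, domino0, domino1, domino2, domino3, domino4, domino5 from where it was at the start of the episode above 0.025 m).
It fails at once if a loose thing is tipped (angle between any of ashtray, bottle, cup_a, cup_b, coasters, sugar, domino0, domino1, domino2, domino3, domino4, domino5's own z axis and vertical above 0.5 rad).
It fails at once if the shelf or its door is leaned on with the arm or the gripper's body instead of the fingers (contact force between the arm and cabinet above 5 N).
It also fails if it takes over 54 s, if anything falls off the work surface, if the arm or the gripper's body presses on something with over 40 N, if the wrist force passes 120 N, or if a joint passes its speed limit or range.

## Working session

There is one attempt and no reset: what is moved stays moved. The work goes in short steps, Python scripts to look and compute and a tool call to move; the robot and the scene stay as the last step left them, time stands still between calls to the robot, and variables do not carry over. Pictures are saved under pics/ and viewed, at most 10 in all, crops included, and the job is handed in when it is done.

Besides the shell and the picture viewer there is one more tool, called after ">>>" as name([rows], argument=value, ...), one row to a line, values as JSON. servo_tool: Moves the arm, as the interface text tells. Its arguments: {"type":"object","properties":{"targets":{"type":"array"},"grip":{"type":"number"},"newtons":{"type":"number"}},"required":["targets"]}

```bash
mkdir -p pics; python3 - <<'E'
from workcell import arm
import cv2
for n in("scene","top"):
    cv2.imwrite(f"pics/{n}0.png",arm.get_image(n)[:,:,::-1]); i=arm.camera_info(n);print(n,i)
print(arm.state())
E
```

```text
scene {'fx': 482.4643565287284, 'fy': 482.4643565287284, 'cx': 318.9528649792571, 'cy': 201.0785011022875, 'pose': array([[-0.63602105,  0.62973112, -0.44599993,  1.18017239],
       [ 0.77162696,  0.51277751, -0.37636559,  0.49623866],
       [-0.00831039, -0.58352201, -0.8120548 ,  1.29421771],
       [ 0.        ,  0.        ,  0.        ,  1.        ]])}
top {'fx': 489.4575086151148, 'fy': 489.4575086151148, 'cx': 329.4576588450779, 'cy': 198.18733533077278, 'pose': array([[-2.41078304e-02, -9.90190569e-01,  1.37627940e-01,
         2.94860550e-01],
       [-9.99708974e-01,  2.37566895e-02, -4.19365814e-03,
        -6.99321100e-02],
       [ 8.82936495e-04, -1.37688987e-01, -9.90475120e-01,
         1.64396439e+00],
       [ 0.00000000e+00,  0.00000000e+00,  0.00000000e+00,
         1.00000000e+00]])}
{'clock': 0.1, 'joint_positions': array([-73.89360263,  40.50866929,  -1.58269602,  85.08223595,
         1.25980869,  54.48278702,  -4.32463877]), 'qvel': array([ 0.0919743 , -0.078904  , -0.03637564, -0.07855138,  0.03102373,
        0.04787974, -0.10375562]), 'tau': array([ 1.65241145e-03, -8.84297705e+01,  1.23642527e+00, -2.36448562e+01,
        1.69629185e-02,  5.26403383e-03, -2.08332006e-05]), 'position': array([0.18232557, 0.54507077, 0.23088898]), 'tool_rot': array([-1.79943611e+02,  9.31573368e-04,  1.61505400e+02]), 'force': array([ 0.46138512, -0.11777319,  0.44279513]), 'torque': array([ 0.03007873,  0.00288616, -0.02342944]), 'finger_force': 0.0, 'finger_gap': 0.08532017068461242}
```

View pics/top0.png

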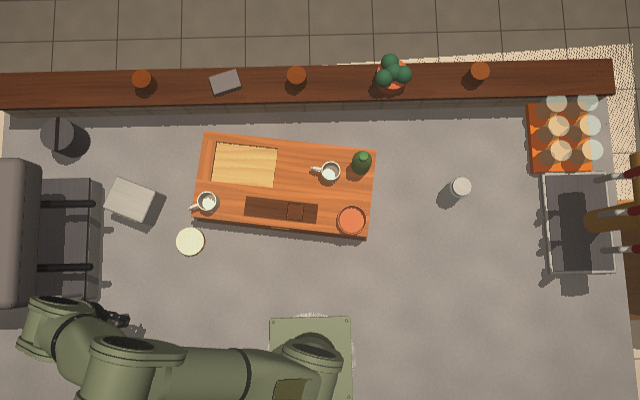

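View pics/scene0.png

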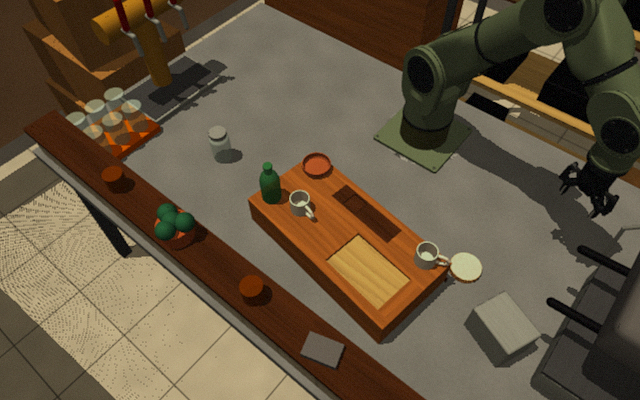

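The top view shows the shelf with its band centred at about (281,209) and a fine square outline near (294,211). The door opening is at about (244,165), cup_b at (207,203), the ashtray at (351,220), the other cup at (330,172) and the bottle at (361,162). Next I'll measure these.

```bash
cat > h.py <<'E'
from workcell import arm
import cv2, numpy as np
def ray(i,u,v):
    T=i["pose"]; d=T[:3,:3]@[(u-i["cx"])/i["fx"],(v-i["cy"])/i["fy"],1]; return T[:3,3],d
def onz(i,u,v,z=.11):
    o,d=ray(i,u,v); return o+d*(z-o[2])/d[2]
def two(a,pa,b,pb):
    o,d=ray(a,*pa);p,e=ray(b,*pb); s=np.linalg.lstsq(np.c_[d,-e],p-o,rcond=None)[0]
    x,y=o+s[0]*d,p+s[1]*e; return (x+y)/2,np.linalg.norm(x-y)
def blob(m):
    c=max(cv2.findContours(m.astype(np.uint8),0,2)[0],key=cv2.contourArea); return cv2.minAreaRect(cv2.convexHull(c)),cv2.contourArea(c)
def roi(im,x0,x1,y0,y1):
    m=np.zeros(im.shape[:2],bool); m[y0:y1,x0:x1]=1; return m
E
python3 - <<'E'
from h import *
res={}
for n,rb,rd in(("top",(240,322,192,228),(203,282,138,192)),("scene",(325,408,178,245),(322,415,230,312))):
    im=cv2.imread(f"pics/{n}0.png").astype(int); i=arm.camera_info(n)
    hsv=cv2.cvtColor(im.astype(np.uint8),cv2.COLOR_BGR2HSV).astype(int)
    B,G,R=im[...,0],im[...,1],im[...,2]
    band=roi(im,*rb)&(R<115)&(R>G*1.3)
    door=roi(im,*rd)&(G>.68*R)&(R>140)&(B<.75*R)
    for k,m in(("band",band),("door",door)):
        r,a=blob(m); res[n,k]=r[0]
        c=cv2.boxPoints(r); P=np.array([onz(i,*p,.11 if k=="band" else .101) for p in c])
        print(n,k,np.round(r[0],1),a,"corners",P[:,:2].round(3).tolist(),"mid",P.mean(0).round(4))
    cv2.imwrite(f"pics/m_{n}.png",np.hstack([band,door])*255.)
a,b=arm.camera_info("top"),arm.camera_info("scene")
for k in("band","door"): print(k,two(a,res["top",k],b,res["scene",k]))
im=cv2.imread("pics/top0.png")[130:245,180:385]
cv2.imwrite("pics/crop.png",cv2.resize(im,None,fx=3.9,fy=3.9,interpolation=cv2.INTER_CUBIC))
E
```

```text
top band [280.5 209.4] 848.0 corners [[0.463, 0.195], [0.521, 0.188], [0.489, -0.038], [0.431, -0.03]] mid [0.4761 0.0788 0.11  ]
top door [244.  164.5] 2345.5 corners [[0.575, 0.302], [0.705, 0.288], [0.676, 0.088], [0.547, 0.104]] mid [0.6255 0.1954 0.101 ]
scene band [366.  213.1] 1292.5 corners [[0.493, -0.036], [0.425, -0.042], [0.459, 0.197], [0.522, 0.198]] mid [0.4746 0.0793 0.11  ]
scene door [367.9 270.6] 2839.0 corners [[0.671, 0.092], [0.535, 0.094], [0.574, 0.301], [0.699, 0.291]] mid [0.6197 0.1946 0.101 ]
band (array([0.47512624, 0.08077327, 0.10738571]), np.float64(0.004425639469263304))
door (array([0.62368153, 0.19679184, 0.10293843]), np.float64(0.00406431113292741))[ WARN:0@0.113] global loadsave.cpp:1063 imwrite_ Unsupported depth image for selected encoder is fallbacked to CV_8U.
```

View pics/crop.png

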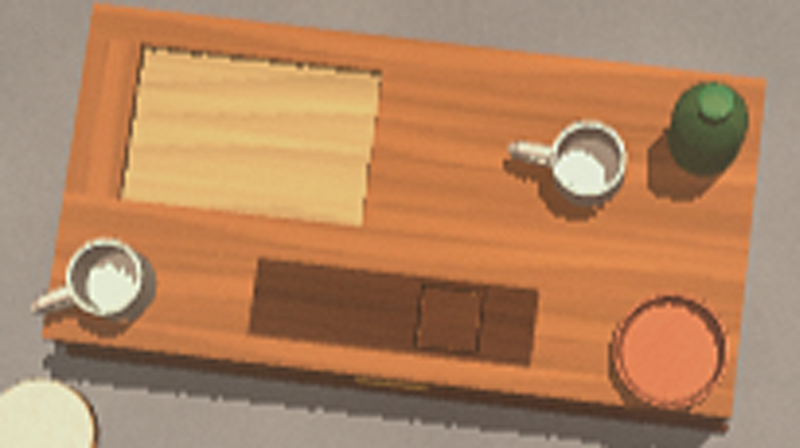

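The enlarged top view shows the plate outline at crop (449,318), which is full-picture (295,211.5), towards the right of the band. The door is closed, and nothing stands near the band or the opening.

```bash
cat >> h.py <<'E'
from scipy.spatial.transform import Rotation as Ro
def go(p,yaw=None,s=None):
    s=s or arm.state(); R=Ro.from_euler("xyz",s["tool_rot"],degrees=True)
    out=R.inv().apply(np.array(p)-s["position"])
    rv=(R.inv()*Ro.from_euler("xyz",[180,0,yaw],degrees=True)).as_rotvec(degrees=True) if yaw is not None else 0
    print("shift",out.round(4),"turn",np.round(rv,2)); 
E
python3 - <<'E'
from h import *
t,s=arm.camera_info("top"),arm.camera_info("scene")
p=onz(t,180+449.5/3.9-.5,130+318.5/3.9-.5,.1085); print("plate",p)
bm=np.array([.4755,.079]); dm=np.array([.623,.195])
# cabinet frame from opening_mid minus band_mid = (132,135) mm
v=dm-bm; yaw=np.degrees(np.arctan2(v[1],v[0])-np.arctan2(135,132)); print("yaw from pts",yaw,np.linalg.norm(v),np.hypot(.132,.135))
go([p[0],p[1],.25],172.5)
E
```

```text
plate [0.4695049  0.03402881 0.1085    ]
yaw from pts -7.460795192806021 0.18764927391279723 0.18880942773071477
shift [-0.4345 -0.3936 -0.0187] turn [ -0.06  -0.   -10.99]
```

>>> servo_tool([
  [[-0.015, -0.013, -0.004], [0, 0, 0]],
  [[-0.045, -0.039, -0.01], [0, 0, 0]],
  [[-0.075, -0.067, -0.019], [0, 0, 0]],
  [[-0.105, -0.095, -0.019], [0, 0, 0]],
  [[-0.135, -0.122, -0.019], [0, 0, 0]],
], grip=0, newtons=20)

```text
clock: 0.52
position: [0.2722, 0.3849, 0.2505]
tool_rot: [180.0, 0.0, 161.5]
force: [1.8, 0.2, -0.3]
finger_gap: 0.0257
finger_force: 0.0
```

>>> servo_tool([
  [[-0.03, -0.027, 0], [0, 0, 0]],
  [[-0.06, -0.054, 0], [0, 0, 0]],
  [[-0.09, -0.082, 0], [0, 0, 0]],
  [[-0.12, -0.109, 0], [0, 0, 0]],
  [[-0.15, -0.136, 0], [0, 0, 0]],
])

```text
clock: 0.93
position: [0.3713, 0.2083, 0.2503]
tool_rot: [-180.0, -0.0, 161.5]
force: [0.7, 1.3, -0.5]
finger_gap: 0.0002
finger_force: 0.0
```

>>> servo_tool([
  [[-0.03, -0.027, 0], [0, 0, -3]],
  [[-0.06, -0.054, 0], [0, 0, -6]],
  [[-0.09, -0.082, 0], [0, 0, -8]],
  [[-0.12, -0.109, 0], [0, 0, -10]],
  [[-0.15, -0.136, 0], [0, 0, -11]],
])

```text
clock: 1.35
position: [0.4704, 0.0315, 0.2503]
tool_rot: [-180.0, -0.0, 172.6]
force: [1.0, 0.8, 0.2]
finger_gap: 0.0001
finger_force: 0.0
```

>>> servo_tool([
  [[0, 0, 0], [0, 0, 0]],
  [[0, 0, 0], [0, 0, 0]],
  [[0, 0, 0], [0, 0, 0]],
])

```text
clock: 1.6
position: [0.4696, 0.0341, 0.2501]
tool_rot: [180.0, -0.0, 172.5]
force: [0.2, 0.1, 0.3]
finger_gap: 0.0001
finger_force: 0.0
```

```bash
python3 - <<'E'
from h import *
i=arm.camera_info("wrist"); im=arm.get_image("wrist"); cv2.imwrite("pics/w1.png",im[:,:,::-1])
s=arm.state(); print(s["clock"],s["position"],s["tool_rot"],s["force"],s["finger_gap"]); print(i["pose"].round(3))
T=np.linalg.inv(i["pose"])
for p in([.4695,.034,.1085],list(s["position"])):
    q=T@np.r_[p,1]; print("pix",i["fx"]*q[0]/q[2]+i["cx"],i["fy"]*q[1]/q[2]+i["cy"])
E
```

```text
1.65 [0.46953036 0.03459938 0.2502563 ] [ 1.79987808e+02 -2.77697947e-02  1.72572934e+02] [-0.88550845  0.44805382 -0.13453099] -1.9036491419241497e-05
[[ 0.13   0.955  0.266  0.403]
 [ 0.992 -0.125 -0.034  0.043]
 [ 0.001  0.268 -0.963  0.393]
 [ 0.     0.     0.     1.   ]]
pix 316.1087409893897 189.35528134375258
pix 317.05302975222463 250.8264875592398
```

View pics/w1.png

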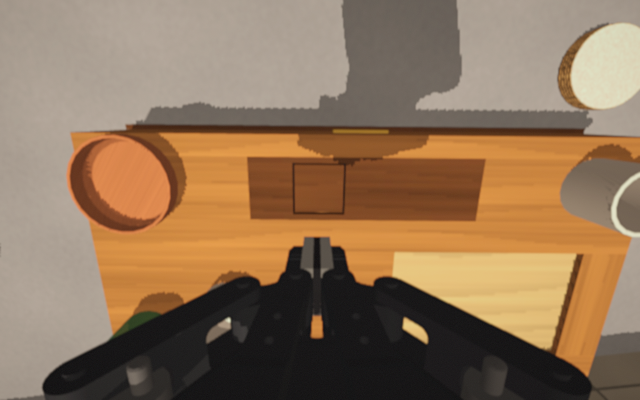

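The wrist view shows the outline centred at about (319,188) against a predicted (316,189), so the tip is within about 3 mm of the plate's middle. The margin is 11 mm, so I'll go down.

>>> servo_tool([
  [[0, 0, 0.02], [0, 0, 0]],
  [[0, 0, 0.05], [0, 0, 0]],
  [[0, 0, 0.08], [0, 0, 0]],
  [[0, 0, 0.11], [0, 0, 0]],
  [[0, 0, 0.13], [0, 0, 0]],
])

```text
clock: 2.07
position: [0.4689, 0.035, 0.1183]
tool_rot: [-180.0, -0.1, 172.6]
force: [0.1, -0.3, 0.0]
finger_gap: 0.0003
finger_force: 0.0
```

>>> servo_tool([
  [[0, 0, 0], [0, 0, 0]],
  [[0, 0, 0.004], [0, 0, 0]],
  [[0, 0, 0.007], [0, 0, 0]],
  [[0, 0, 0.01], [0, 0, 0]],
  [[0, 0, 0.01], [0, 0, 0]],
])

```text
clock: 2.48
position: [0.4702, 0.0338, 0.1108]
tool_rot: [180.0, 0.1, 172.5]
force: [-0.6, 0.6, -0.5]
finger_gap: 0.0
finger_force: 0.0
```

>>> servo_tool([
  [[0, 0, 0.002], [0, 0, 0]],
  [[0, 0, 0.003], [0, 0, 0]],
  [[0, 0, 0.004], [0, 0, 0]],
  [[0, 0, 0.005], [0, 0, 0]],
  [[0, 0, 0.005], [0, 0, 0]],
])

```text
clock: 2.9
position: [0.4702, 0.0336, 0.1054]
tool_rot: [180.0, 0.0, 172.5]
force: [1.7, 0.2, 3.6]
finger_gap: -0.0004
finger_force: 1.8
```

The tips are in the hole and the resistance feels springy. I'll press on.

>>> servo_tool([
  [[0, 0, 0.001], [0, 0, 0]],
  [[0, 0, 0.002], [0, 0, 0]],
  [[0, 0, 0.003], [0, 0, 0]],
  [[0, 0, 0.004], [0, 0, 0]],
  [[0, 0, 0.004], [0, 0, 0]],
])

```text
clock: 3.32
position: [0.4701, 0.0337, 0.1012]
tool_rot: [180.0, 0.0, 172.5]
force: [3.3, 0.8, 3.7]
finger_gap: 0.0
finger_force: 1.8
```

```bash
python3 - <<'E'
from h import *
im=arm.get_image("top"); cv2.imwrite("pics/t2.png",cv2.resize(im[130:245,180:385,::-1],None,fx=3.5,fy=3.5,interpolation=cv2.INTER_CUBIC)); print(arm.state()["position"],arm.state()["force"])
E
```

```text
[0.47013802 0.03369172 0.10129633] [ 2.97231989 -0.06265317  3.68069135]
```

View pics/t2.png

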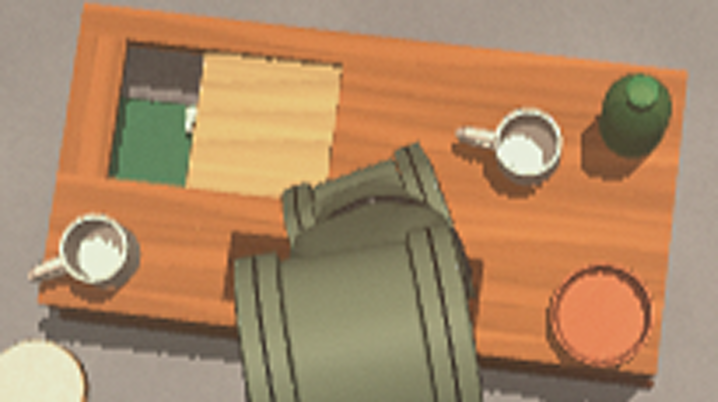

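The plate is down and the door has sprung ajar. Its edge runs through crop (194,121), and the gap spans columns 120–194, with no stacks standing in it down to the green floor. I'll lift and go over the gap.

>>> servo_tool([
  [[0, 0, -0.01], [0, 0, 0]],
  [[0, 0, -0.03], [0, 0, 0]],
  [[0, 0, -0.06], [0, 0, 0]],
  [[0, 0, -0.09], [0, 0, 0]],
  [[0, 0, -0.11], [0, 0, 0]],
])

```text
clock: 3.78
position: [0.4696, 0.0336, 0.2135]
tool_rot: [-180.0, 0.0, 172.5]
force: [-0.3, 0.4, 0.3]
finger_gap: 0.0001
finger_force: 0.0
```

```bash
python3 - <<'E'
from h import *
t=arm.camera_info("top")
f=lambda u,v,z:onz(t,180+u/3.5-.5,130+v/3.5-.5,z)
e=f(194,121,.101); y=np.radians(-7.46); ax=np.array([np.cos(y),np.sin(y)]);ay=np.array([-np.sin(y),np.cos(y)])
om=np.array([.623,.195]); print("edge",e, "cab y off opening mid",(e[:2]-om)@ay,(e[:2]-om)@ax,"left",(f(120,110,.11)[:2]-om)@ay)
g=om+.066*ay; print("gap",g); go([*g,.21],172.5); s=arm.state(); print(s["position"],s["clock"])
E
```

```text
edge [0.62718957 0.22452924 0.101     ] cab y off opening mid 0.02982324087551213 0.00032020651056239387 left 0.09643135037843477
gap [0.63156904 0.26044136]
shift [-0.131   0.246   0.0035] turn [-0.    0.02  0.  ]
[0.469629   0.0335818  0.21346926] 3.7833
```

>>> servo_tool([
  [[-0.01, 0.019, 0], [0, 0, 0]],
  [[-0.026, 0.049, 0], [0, 0, 0]],
  [[-0.042, 0.079, 0], [0, 0, 0]],
  [[-0.058, 0.109, 0], [0, 0, 0]],
  [[-0.074, 0.139, 0], [0, 0, 0]],
])

```text
clock: 4.2
position: [0.5617, 0.1631, 0.2111]
tool_rot: [-180.0, -0.1, 172.5]
force: [-0.5, -0.2, 0.5]
finger_gap: -0.0002
finger_force: 0.0
```

>>> servo_tool([
  [[-0.016, 0.03, 0], [0, 0, 0]],
  [[-0.032, 0.06, 0], [0, 0, 0]],
  [[-0.048, 0.09, 0], [0, 0, 0]],
  [[-0.057, 0.107, 0.003], [0, 0, 0]],
  [[-0.057, 0.107, 0.003], [0, 0, 0]],
])

```text
clock: 4.62
position: [0.6317, 0.2638, 0.2061]
tool_rot: [-180.0, -0.2, 172.7]
force: [-0.6, -0.3, -1.9]
finger_gap: -0.0003
finger_force: 0.0
```

>>> servo_tool([
  [[0, 0, 0], [0, 0, 0]],
  [[0, 0, 0], [0, 0, 0]],
])

```text
clock: 4.78
position: [0.6315, 0.2596, 0.208]
tool_rot: [-179.9, -0.0, 172.5]
force: [-0.5, -0.1, -0.1]
finger_gap: -0.0
finger_force: 0.0
```

```bash
python3 - <<'E'
from h import *
i=arm.camera_info("wrist"); im=arm.get_image("wrist"); cv2.imwrite("pics/w3.png",im[:,:,::-1])
s=arm.state(); print(s["clock"],s["position"],s["tool_rot"])
T=np.linalg.inv(i["pose"]); q=T@np.r_[s["position"][:2],.101,1]; print("pix",i["fx"]*q[0]/q[2]+i["cx"],i["fy"]*q[1]/q[2]+i["cy"], i["fx"]/q[2]/1000)
E
```

```text
4.8333 [0.63167921 0.25946359 0.2084179 ] [-1.79953530e+02 -1.53633258e-02  1.72462371e+02]
pix 316.1772028017294 198.69167686196886 1.1336852400645203
```

View pics/w3.png

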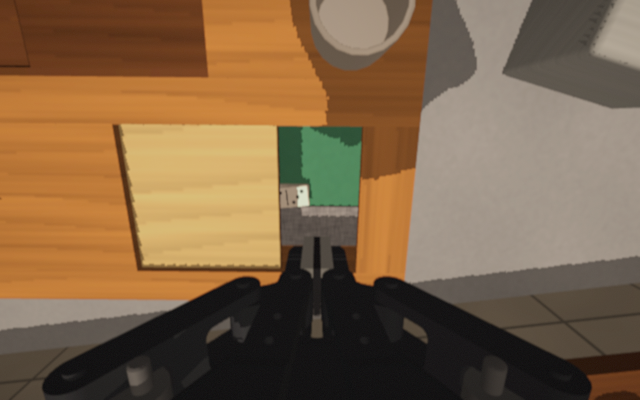

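The wrist view shows the gap at columns 280–360, with the tip's foot predicted at column 316 and row 199. It is centred, the cup is about 115 mm away, and the dominoes lie low under the door. I'll go down 120 mm.

>>> servo_tool([
  [[0, 0, 0.02], [0, 0, 0]],
  [[0, 0, 0.05], [0, 0, 0]],
  [[0, 0, 0.08], [0, 0, 0]],
  [[0, 0, 0.105], [0, 0, 0]],
  [[0, 0, 0.12], [0, 0, 0]],
])

```text
clock: 5.25
position: [0.6309, 0.2591, 0.0861]
tool_rot: [-179.9, -0.1, 172.5]
force: [0.4, 0.8, 0.2]
finger_gap: -0.0003
finger_force: 0.0
```

>>> servo_tool([
  [[0, -0.005, 0], [0, 0, 0]],
  [[0, -0.012, 0], [0, 0, 0]],
  [[0, -0.02, 0], [0, 0, 0]],
  [[0, -0.03, 0], [0, 0, 0]],
  [[0, -0.04, 0], [0, 0, 0]],
])

```text
clock: 5.67
position: [0.627, 0.2197, 0.0897]
tool_rot: [180.0, 0.1, 172.5]
force: [-0.6, 2.0, 3.0]
finger_gap: 0.0001
finger_force: 1.3
```

```bash
python3 - <<'E'
from h import *
s=arm.state(); y=np.radians(-7.46);p=s["position"][:2]-[.623,.195]
print(s["position"],s["force"],"cab y rel mid",p@[-np.sin(y),np.cos(y)])
E
```

```text
[0.6270376  0.21971522 0.08968684] [-0.64719225  2.0149229   2.98717233] cab y rel mid 0.025030243676239333
```

>>> servo_tool([
  [[0, -0.005, 0.004], [0, 0, 0]],
  [[0, -0.015, 0.004], [0, 0, 0]],
  [[0, -0.027, 0.004], [0, 0, 0]],
  [[0, -0.039, 0.004], [0, 0, 0]],
  [[0, -0.05, 0.004], [0, 0, 0]],
])

```text
clock: 6.08
position: [0.6198, 0.1696, 0.0842]
tool_rot: [-180.0, -0.0, 172.5]
force: [-0.5, 2.2, -1.0]
finger_gap: -0.0002
finger_force: 0.8
```

>>> servo_tool([
  [[0, -0.01, 0], [0, 0, 0]],
  [[0, -0.02, 0], [0, 0, 0]],
  [[0, -0.028, 0], [0, 0, 0]],
  [[0, -0.034, 0], [0, 0, 0]],
  [[0, -0.034, 0], [0, 0, 0]],
])

```text
clock: 6.5
position: [0.6159, 0.1357, 0.0844]
tool_rot: [-179.9, 0.0, 172.4]
force: [0.3, -0.3, -0.7]
finger_gap: 0.0001
finger_force: 0.0
```

```bash
python3 - <<'E'
from h import *
s=arm.state(); y=np.radians(-7.46);p=s["position"][:2]-[.623,.195]
print(s["position"],s["force"],"cab y rel mid",p@[-np.sin(y),np.cos(y)])
cv2.imwrite("pics/w4.png",arm.get_image("wrist")[:,:,::-1])
E
```

```text
[0.615853   0.13573656 0.08435992] [ 0.30787093 -0.3477899  -0.74949529] cab y rel mid -0.059689743635897456
```

View pics/w4.png

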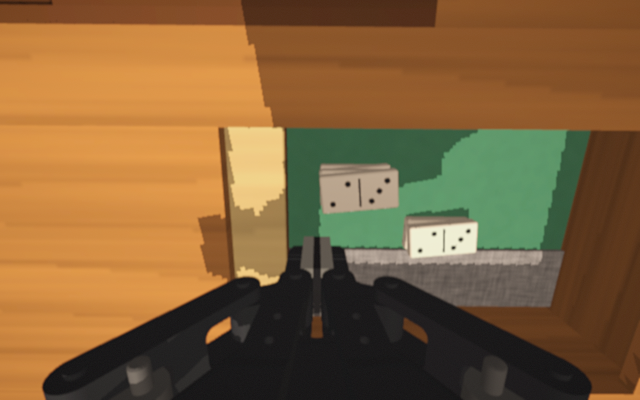

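The door edge is at column 287 and the cedar's edge at column 225, so about 36 mm shows where 19 mm should. The door has roughly 17 mm still to go, so I'll push gently to the stop.

>>> servo_tool([
  [[0, -0.003, 0], [0, 0, 0]],
  [[0, -0.006, 0], [0, 0, 0]],
  [[0, -0.009, 0], [0, 0, 0]],
  [[0, -0.012, 0], [0, 0, 0]],
  [[0, -0.013, 0], [0, 0, 0]],
])

```text
clock: 6.97
position: [0.6145, 0.129, 0.0845]
tool_rot: [179.6, 0.1, 172.6]
force: [4.9, 26.2, -6.2]
finger_gap: 0.0002
finger_force: 13.4
```

>>> servo_tool([
  [[0, -0.001, 0], [0, 0, 0]],
  [[0, -0.002, 0], [0, 0, 0]],
  [[0, -0.003, 0], [0, 0, 0]],
  [[0, -0.003, 0], [0, 0, 0]],
  [[0, -0.003, 0], [0, 0, 0]],
])

```text
clock: 7.38
position: [0.6144, 0.1288, 0.0846]
tool_rot: [179.4, 0.1, 172.7]
force: [8.1, 36.3, -9.5]
finger_gap: -0.0001
finger_force: 18.0
```

The resistance is hard at tip y = −66.5 mm from the opening's middle. With a 14.5 mm half-finger that puts the edge at −81, which is the stop. I'll back off, rise and check.

>>> servo_tool([
  [[0, 0.006, 0], [0, 0, 0]],
  [[0, 0.015, 0], [0, 0, 0]],
  [[0, 0.03, 0], [0, 0, 0]],
  [[0, 0.045, -0.002], [0, 0, 0]],
  [[0, 0.045, -0.02], [0, 0, 0]],
])

```text
clock: 7.8
position: [0.6181, 0.17, 0.102]
tool_rot: [180.0, -0.2, 172.7]
force: [-0.7, 0.3, -0.2]
finger_gap: -0.0001
finger_force: 0.0
```

>>> servo_tool([
  [[0, 0, -0.025], [0, 0, 0]],
  [[0, 0, -0.06], [0, 0, 0]],
  [[0, 0, -0.095], [0, 0, 0]],
  [[0, 0, -0.12], [0, 0, 0]],
  [[0, 0, -0.12], [0, 0, 0]],
])

```text
clock: 8.22
position: [0.621, 0.1675, 0.2295]
tool_rot: [179.8, 0.4, 172.5]
force: [-0.5, -0.4, 0.0]
finger_gap: 0.0001
finger_force: 0.0
```

```bash
python3 - <<'E'
from h import *
cv2.imwrite("pics/w5.png",arm.get_image("wrist")[:,:,::-1]); s=arm.state(); print(s["position"],s["force"],s["clock"])
E
```

```text
[0.62028328 0.16722228 0.22680442] [-0.29224499  0.59249474 -1.1969976 ] 8.2667
```

View pics/w5.png

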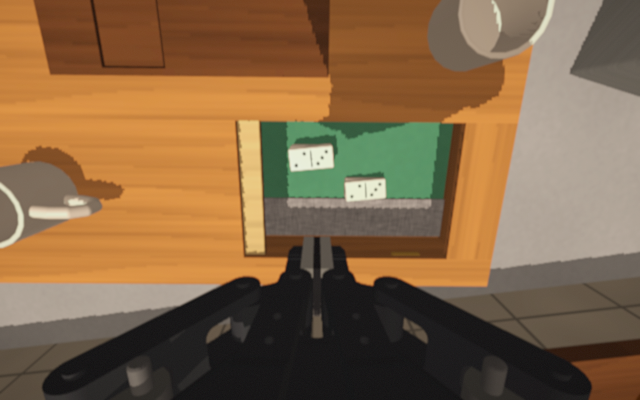

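The picture shows the door strip at columns 238–261, about 20 mm against the 19 mm due when fully open. The dominoes and cups are in place and the plate is flush. I'm handing the job in.

```bash
python3 -c "
from workcell import arm
print(arm.job_done())"
```

```text
the job is handed in; nothing more can be done
None
```

I pressed the plate, let it up, pushed the door to its stop and handed the job in at about 8 s; the last picture showed the loose things in view undisturbed, but no verdict came back.

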